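# Release and slide open the blower's filter cover

### The arm

A 7-joint arm with a two-finger parallel gripper is mounted at the origin on the work surface. World frame = base frame: x ahead of the robot, y to its left, z up, the work surface at z = 0. Lengths are in m, angles in rad, forces in N, time in s.
With the tool pointing down it reaches from about 0.425 to 0.925 m from the base axis. Payload 6.8 kg.
Tool frame: the origin (TCP) lies between the finger pads; the fingertips stand 14 mm ahead of it and the grasp point (between the pads) lies 5 mm behind it; z points along the fingers, y is the direction in which the jaws open and shut (so a half turn about z gives the same grasp; the last joint's range is limited). The gripper opens to 85 mm and grips with 20 to 120 N. Pads are 22 mm wide; open, the fingers measure 114 mm over their backs; the gripper's body (76 mm by 85 mm) begins 54 mm behind the grasp point. The pads swing forward as they close: fully open they stand 13 mm farther back than shut.
Start: joints at [1.089, 0.477, 0.022, 1.555, -0.011, 1.109, -0.083], TCP at [0.246, -0.628, 0.245] pointing down, gripper open.
Joint ranges: [-2.96, 2.96], [-0.34, 2.1], [-1.41, 1.46], [0.24, 2.44], [-1.37, 4.51], [0.17, 1.92], [-2.96, 2.96]. Speed limits (rad/s): [2.39, 2.39, 3.14, 3.14, 3.14, 3.14, 3.14].

### API

Orientations are given as a unit quaternion [w, x, y, z].
In Python, from station import bot gives the robot as it stands.
- The arm moves only by the shell command python3 -m crank 'ROWS' [FORCE]. ROWS is JSON, a list of rows, each a list of 3 entries, a list of its own where there are three numbers: the shift along the tool's x, y, z in m, then the turn, a rotation vector about the tool's x, y, z in degrees, then the finger opening in m, from 0 to 0.0854. A call has 1 to 10 rows; each row shifts and turns the commanded pose from where the row before left it, along the tool's axes as they then stand; what a row does not reach is not made up. A row lasts 1/8 s, in which the tool goes at most 62.5 mm and 10.7 degrees, less where a joint would pass 70% of its speed; a pose out of reach is approached as far as the arm can. A call is refused whole if a number of a shift passes 0.0625 or a number of a turn 10.7, either way. A call with a gripper value outside its range is refused whole. The fingers move at their own pace and stop on an object; FORCE is the grip in N (left out, the last holds). Time passes only in rows, so rows that do not move let the fingers close. It gives the time, the measured TCP pose, the force and the opening at its end, in the units of the state.
- bot.get_obs(): the state, without advancing time (a new reading comes with each control period).
- bot.read_camera(name): name is "side" or "top" or "wrist"; returns (picture, depth): 420x560x3 uint8, red, green, blue; 420x560 float32, m along the optical axis (not along the pixel's ray), 0 where there is no reading.
- bot.calibration(name): a dict with "fx", "fy", "cx", "cy" (pixels), "extrinsics" (4x4, takes a point from camera to world coordinates). Camera axes: x right, y down, z forward; pixel columns grow to the right and rows downward; lengths in m; the calibration is good to about 2 mm. A picture is of the moment at which its call begins: read the wrist's pose just before it. calibration takes no time and is no camera call; for the wrist camera it gives the pose at the moment of the call.
- bot.hand_in(): hands the job in, once; it reports no verdict.
The state is a dict: "t": time; "q": joint angles; "joint_vel": joint speeds; "joint_torque": joint torques, N m; "eef_pos": TCP position; "tool_rot": TCP orientation; "contact_force": force on the tool from outside, world axes, zero at the start; "torque": the same for the moment, N m; "gripper_width": opening from 0.0 (shut) to 1.0 (fully open).
Only numpy, scipy, OpenCV 4.12 (cv2) and the standard library are available. Lean on these libraries where they do the work, as an engineer would, in place of code of your own. Each camera call takes 0.05 s, during which the arm holds its last target.

### The job

Open the filter box of the bench blower: press the orange snap tab fully in, then push the released grey cover by its blue rib off its seat, along the track, until it lies flat against the end stop and the filter is uncovered. Only press and push: do not lift the cover, and leave the other things on the bench where they are.

Things in the scene. Friction and masses are not known exactly. Their poses are not given: they have to be found in the camera images.
- housing: Green filter box of the blower, fixed, 124 mm (x) by 266 mm (y -140 to +126; a grey air outlet sticks out 40 mm more at +y). Origin under it at bench height, z up, turned up to 0.6 rad either way. Track: two ledges along y, 75 mm high, 70 mm gap between. Cover's seat at the -y end (y -128 to -20), tab in the middle, empty landing at +y. A wall behind the cover (y -140 to -131) is 81 mm high.
- end_stop (a point): Middle of the inner face of the wall at the +y end of the track, at track height: y = +118 mm, z = 75 mm in the housing's frame; the wall is 95 mm high. Along both sides of the track run guides (tops 89 mm high) that keep the cover straight with 3 mm of play; over the seat they carry lips, tops 91 mm high and 92 mm apart, that hold the cover down.
- cover: Loose grey louvred filter cover, 0.13 to 0.25 kg, plate 104 (x) by 108 (y) by 10 mm. Origin: centre of its underside, axes as the housing's. Seated, its origin is at y = -74, z = 75 mm in the housing's frame; against the end stop y = +64. Once the tab is in it slides along the housing's +y, 138 mm, with 0.5 to 2 N of friction, and stays where left; before, the tab blocks it after about 4 mm.
- cover_rib (a point): Middle of the back (-y) face of the cover's blue rib, where one pushes: 54 mm behind the cover's centre, 21 mm above its underside. The rib stands 18 mm up from the plate along its -y edge, 70 mm wide (x), 8 mm thick (y).
- tab_top (a point): Centre of the top of the orange snap tab, 32 mm (x) by 30 mm (y), at x = 0, y = -1 mm in the housing's frame; out, it is 84 mm above the housing's origin, 9 mm above the track, its edge 4 mm from the cover's front edge. It is pressed straight down.
- tab (a joint): How far the tab is pressed in, in m: 0 out, 0.014 at its bottom stop (top 5 mm below the track). The cover is free to pass over it from 0.009. It resists with about 4 N of friction, has no spring and stays where it is pushed.
- form_a: Bystander: aluminium head form, a dome 160 mm wide and 150 mm high. Origin: centre of its underside.
- form_b: Bystander: pale wooden head form, a dome 160 mm wide and 150 mm high. Origin: centre of its underside.
- tub: Bystander: open clear plastic tub, 160 x 110 x 65 mm high. Origin: centre of its underside.
- jar: Bystander: amber glass jar with a white cap, 70 mm wide, 85 mm high. Origin: centre of its underside.
- screwdriver: Bystander: screwdriver lying beside the filter box on the robot's side, 170 mm long. Origin: midway along it, on the underside; it lies along its x.
- spare_filter: Bystander: spare filter, a flat card-framed block 66 x 98 x 18 mm, lying beyond the filter box. Origin: centre of its underside.
- spool: Bystander: red thread spool, 40 mm wide, 50 mm high, standing beyond the filter box. Origin: centre of its underside.
There are look-alikes about, which are no part of the job. What is meant by the cover is not red, and is the smaller of those in its own colour.

How it is judged:
By the outcome, as a careful person would: the job done as asked, in the order asked, and still so for the second after the job is handed in, with the robot touching nothing.
It also fails if it takes over 40 s, if anything falls off the work surface, if the arm or the gripper's body presses on something with over 40 N, if the wrist force passes 120 N, or if a joint passes its speed limit or range.

## Working session

There is one attempt and no reset: what is moved stays moved. The work goes in short steps, Python scripts to look and compute and a shell command to move; the robot and the scene stay as the last step left them, time stands still between calls to the robot, and variables do not carry over. Pictures are saved under pics/ and viewed, and the job is handed in when it is done.

```bash
ls; mkdir -p pics
python3 - <<'E'
from station import bot
import cv2,numpy as np
o=bot.get_obs();print(o)
for n in ["side","top","wrist"]:
    p,d=bot.read_camera(n);c=bot.calibration(n)
    cv2.imwrite(f"pics/{n}0.png",p[:,:,::-1]);np.save(f"{n}0.npy",d);np.save(f"{n}0p.npy",p)
    print(n,c)
E
```

```text
pics
{'t': 0.0, 'q': array([ 1.08890475,  0.47781942,  0.0223123 ,  1.55643026, -0.01149524,
        1.10930908, -0.08311291]), 'joint_vel': array([-0.00047667, -0.0008937 ,  0.00191044, -0.00021248,  0.0015957 ,
        0.0002305 ,  0.00083232]), 'joint_torque': array([ 4.38657898e-04, -5.96451294e+01,  1.60801146e+00, -2.81198984e+01,
        1.24627550e-02,  9.22907609e-03, -5.74571345e-06]), 'eef_pos': array([ 0.24627302, -0.62786783,  0.24432116]), 'tool_rot': array([-8.88951157e-04,  9.82582056e-01,  1.85826957e-01, -2.33721330e-04]), 'contact_force': array([ 0.29030696,  0.28567111, -0.91419909]), 'torque': array([ 0.01290751, -0.00016701,  0.01632815]), 'gripper_width': 1.0017096115104391}
side {'fx': 531.5930521682949, 'fy': 531.5930521682949, 'cx': 286.2955565548453, 'cy': 212.28107064826122, 'extrinsics': array([[-0.93375823, -0.23501982,  0.26992825,  0.16128072],
       [-0.3573855 ,  0.57167004, -0.73855871,  1.04677375],
       [ 0.01926604, -0.78610371, -0.61779428,  0.95706402],
       [ 0.        ,  0.        ,  0.        ,  1.        ]])}
top {'fx': 421.07805010314
[... 199 characters left out ...]
01,  3.33746099e-04, -1.49357326e-02,
         2.78253044e-02],
       [ 1.48119963e-02, -1.08171579e-01, -9.94021888e-01,
         1.21267077e+00],
       [ 0.00000000e+00,  0.00000000e+00,  0.00000000e+00,
         1.00000000e+00]])}
wrist {'fx': 297.6024936453846, 'fy': 297.6024936453846, 'cx': 275.07456953203547, 'cy': 210.76394759769298, 'extrinsics': array([[ 3.64800961e-01, -8.87846275e-01, -2.80444738e-01,
         3.18169512e-01],
       [-9.31084992e-01, -3.48182400e-01, -1.08856572e-01,
        -6.00515484e-01],
       [-9.98020417e-04,  3.00828869e-01, -9.53677616e-01,
         3.73339340e-01],
       [ 0.00000000e+00,  0.00000000e+00,  0.00000000e+00,
         1.00000000e+00]])}
```

View pics/top0.png

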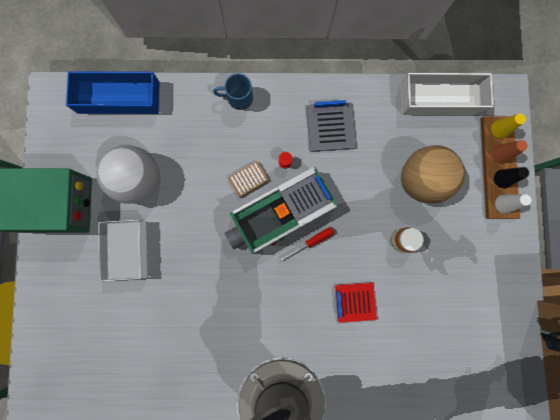

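View pics/side0.png

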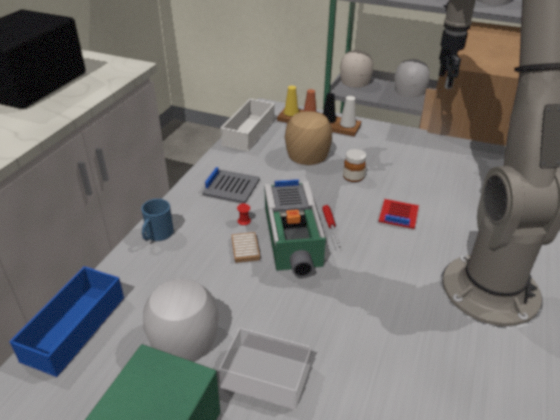

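```bash
cat > h.py <<'E'
import cv2,numpy as np
from station import bot
def cloud(d,c):
    v,u=np.mgrid[:d.shape[0],:d.shape[1]]
    P=np.stack([(u-c['cx'])/c['fx']*d,(v-c['cy'])/c['fy']*d,d],-1)
    E=c['extrinsics'];return P@E[:3,:3].T+E[:3,3]
def ray(px,c,z):
    E=c['extrinsics'];px=np.atleast_2d(px).astype(float)
    r=np.c_[(px[:,0]-c['cx'])/c['fx'],(px[:,1]-c['cy'])/c['fy'],np.ones(len(px))]@E[:3,:3].T
    return E[:3,3]+r*((z-E[2,3])/r[:,2])[:,None]
E
python3 - <<'E'
from h import *
for n in ["top","side"]:
    p=np.load(n+"0p.npy");d=np.load(n+"0.npy");c=bot.calibration(n);W=cloud(d,c)
    hsv=cv2.cvtColor(p,cv2.COLOR_RGB2HSV)
    box=np.zeros(d.shape,bool)
    if n=="top": box[160:255,225:345]=1
    else: box[170:280,255:330]=1
    for nm,lo,hi in [("orange",(5,180,150),(20,255,255)),("blue",(105,120,60),(125,255,255))]:
        m=(cv2.inRange(hsv,lo,hi)>0)&box
        v,u=np.where(m);print(n,nm,m.sum(),u.mean(),v.mean(),cv2.minAreaRect(np.c_[u,v].astype(np.float32)),np.median(W[m],0), np.percentile(W[m][:,2],[10,90]))
        z=0.084 if nm=="orange" else 0.103
        print("  ray",ray([u.mean(),v.mean()],c,z))
p=np.load("top0p.npy")
cv2.imwrite("pics/crop0.png",cv2.resize(p[70:320,210:390,::-1],None,fx=3.2,fy=2.4*1.0) if 0 else cv2.resize(p[85:265,210:390,::-1],(600,600),interpolation=cv2.INTER_CUBIC))
E
```

```text
top orange 134 281.5970149253731 210.23880597014926 ((281.6230773925781, 210.21539306640625), (11.65926456451416, 11.287158966064453), 60.2551155090332) [ 5.25237423e-01 -6.32818336e-05  8.26550729e-02] [0.07897631 0.0851811 ]
  ray [[ 0.52465316 -0.00153418  0.084     ]]
top blue 105 322.4190476190476 187.6095238095238 ((322.3756103515625, 187.57249450683594), (26.417234420776367, 3.9589860439300537), 59.74356460571289) [ 0.58305562 -0.11126605  0.10269909] [0.08297768 0.10612602]
  ray [[ 0.58340833 -0.11013865  0.103     ]]
side orange 60 292.8 214.53333333333333 ((293.0, 214.5), (7.0, 10.0), 90.0) [0.52388921 0.00509331 0.08293861] [0.08032158 0.08513705]
  ray [[0.5233749  0.00550535 0.084     ]]
side blue 112 286.1607142857143 182.75 ((286.0, 182.5), (5.0, 22.0), 90.0) [ 0.58509781 -0.10591084  0.09813776] [0.09131615 0.10372904]
  ray [[ 0.58259473 -0.09899886  0.103     ]]
```

View pics/crop0.png

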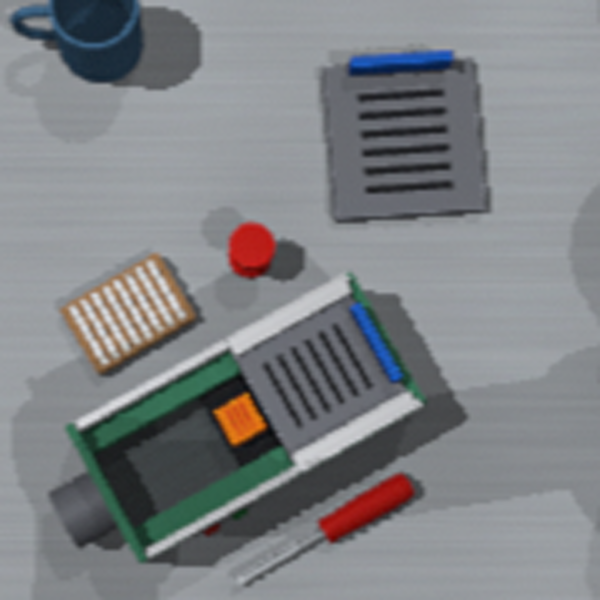

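Cover look-alikes in the top view are the grey one in the box seat (308,197), a larger loose grey one (331,126) and a red one (356,302). The one seated in the green box is grey and the smaller of the two, and the crop confirms it has a blue rib at (322,188) with the orange tab at (282,210) ahead of it. The estimated yaw is about 28.4°. I'll turn the tool so that tool x lies along the housing's +y, and shut the gripper.

```bash
python3 -m crank '[[[0,0,0],[0,0,-10.5],0],[[0,0,0],[0,0,-10.5],0],[[0,0,0],[0,0,-10.5],0],[[0,0,0],[0,0,-10.5],0],[[0,0,0],[0,0,-10.5],0],[[0,0,0],[0,0,-10.5],0],[[0,0,0],[0,0,-10.5],0],[[0,0,0],[0,0,-10.5],0],[[0,0,0],[0,0,-10.5],0],[[0,0,0],[0,0,-2.5],0]]' 40
cat >> h.py <<'E'
from scipy.spatial.transform import Rotation as R
def goal(xyz,yaw_x):
    """shift in tool axes to xyz, and turn in deg about tool z so that tool x is at yaw_x (deg), z down"""
    o=bot.get_obs();q=o['tool_rot'];r=R.from_quat([q[1],q[2],q[3],q[0]])
    t=R.from_matrix(np.array([[np.cos(np.radians(yaw_x)),np.sin(np.radians(yaw_x)),0],[np.sin(np.radians(yaw_x)),-np.cos(np.radians(yaw_x)),0],[0,0,-1]]).T)
    print("t",o['t'],"pos",o['eef_pos'],"F",o['contact_force'].round(1),"gw",o['gripper_width'])
    print("shift tool mm",(r.inv().apply(np.array(xyz)-o['eef_pos'])*1e3).round(1),"turn deg",np.degrees((r.inv()*t).as_rotvec()).round(2))
E
python3 -c "
from h import *
goal([.56,-.07,.245],118.4)"
```

```text
t: 1.4
eef_pos: [0.2462, -0.6282, 0.2448]
tool_rot: [-0.0, 0.511, 0.86, 0.0]
contact_force: [-0.4, 0.4, 0.1]
gripper_width: -0.002
t 1.4 pos [ 0.24616644 -0.62824353  0.24482   ] F [-0.4  0.4  0.1] gw -0.00233591918518
shift tool mm [3.401e+02 5.426e+02 2.000e-01] turn deg [ 0.01 -0.05  0.18]
```

```bash
python3 -m crank '[[[0.034,0.054,0],[0,0,0],0],[[0.034,0.054,0],[0,0,0],0],[[0.034,0.054,0],[0,0,0],0],[[0.034,0.054,0],[0,0,0],0],[[0.034,0.054,0],[0,0,0],0],[[0.034,0.054,0],[0,0,0],0],[[0.034,0.054,0],[0,0,0],0],[[0.034,0.054,0],[0,0,0],0],[[0.034,0.054,0],[0,0,0],0],[[0.034,0.054,0],[0,0,0],0]]'
python3 -m crank '[[[0,0,0],[0,0,0],0],[[0,0,0],[0,0,0],0]]'
python3 - <<'E'
from h import *
goal([.5247,-.0015,.2],118.4)
c=bot.calibration("wrist");p,d=bot.read_camera("wrist")
cv2.imwrite("pics/w1.png",p[:,:,::-1]);np.save("w1.npy",d);np.save("w1p.npy",p)
import pickle;pickle.dump(c,open("w1.pkl","wb"))
E
```

```text
t: 2.65
eef_pos: [0.5538, -0.0823, 0.2453]
tool_rot: [0.0, 0.512, 0.859, -0.0]
contact_force: [0.6, -0.9, 0.7]
gripper_width: -0.002
t: 2.9
eef_pos: [0.5528, -0.0841, 0.2449]
tool_rot: [-0.0, 0.512, 0.859, -0.0]
contact_force: [0.1, -0.4, -1.2]
gripper_width: -0.003
t 2.9 pos [ 0.55282535 -0.08411098  0.24485385] F [ 0.1 -0.4 -1.2] gw -0.0027246672836252956
shift tool mm [86.  14.7 44.9] turn deg [-0.06 -0.01  0.04]
```

View pics/w1.png

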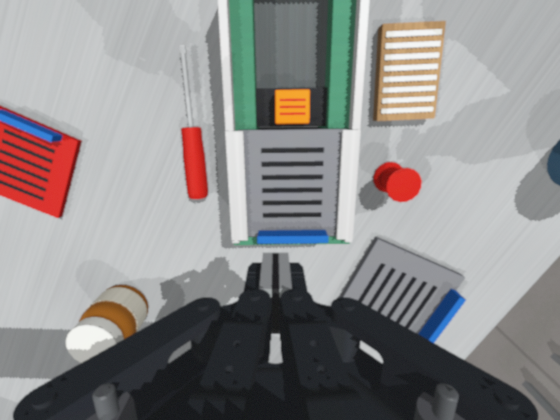

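```bash
cat >> h.py <<'E'
def look(p,c,W,zr=0.103,zt=0.084):
    hsv=cv2.cvtColor(p,cv2.COLOR_RGB2HSV);out={}
    for nm,lo,hi,z in [("tab",(5,180,150),(20,255,255),zt),("rib",(105,120,60),(125,255,255),zr)]:
        m=cv2.inRange(hsv,lo,hi)
        if nm=="rib": m[:,:240]=0;m[:,350:]=0
        n,l,s,ce=cv2.connectedComponentsWithStats(m)
        k=1+np.argmax(s[1:,4]);v,u=np.where(l==k)
        b=cv2.boxPoints(cv2.minAreaRect(np.c_[u,v].astype(np.float32)))
        print(nm,s[k],"ray ctr",ray(ce[k],c,z).round(4)[0],"cloud med",np.median(W[l==k],0).round(4))
        print("  box",ray(b,c,z)[:,:2].round(4).tolist())
E
python3 - <<'E'
from h import *
import pickle
c=pickle.load(open("w1.pkl","rb"));p=np.load("w1p.npy");d=np.load("w1.npy");W=cloud(d,c)
look(p,c,W)
# white guide/lips: edges points by height
hsv=cv2.cvtColor(p,cv2.COLOR_RGB2HSV)
m=(hsv[:,:,1]<25)&(hsv[:,:,2]>190)&(abs(W[:,:,2]-.09)<.006)
for a,b in [(200,262),(325,385)]:
    mm=m.copy();mm[:,:a]=0;mm[:,b:]=0
    P=W[mm];vx,vy,x0,y0=cv2.fitLine(P[:,:2].astype(np.float32),cv2.DIST_HUBER,0,.001,.001).ravel()
    print(mm.sum(),"dir deg",np.degrees(np.arctan2(vy,vx)),x0,y0,np.median(P[:,2]))
a=np.radians(118.4);hy=np.array([np.cos(a),np.sin(a)]);hx=np.array([hy[1],-hy[0]])
P=W[m&(np.indices(m.shape)[1]>200)&(np.indices(m.shape)[1]<385)][:,:2]
print("hx range",np.percentile(P@hx,[1,99]))
E
```

```text
tab [ 275   89   35   35 1204] ray ctr [ 0.5256 -0.0014  0.084 ] cloud med [ 0.5256 -0.0014  0.0822]
  box [[0.5048, 0.004], [0.5318, 0.0187], [0.5467, -0.0068], [0.5188, -0.0219]]
rib [257 230  71  14 894] ray ctr [ 0.584  -0.1074  0.103 ] cloud med [ 0.5848 -0.1083  0.1024]
  box [[0.5571, -0.1301], [0.5508, -0.1179], [0.6108, -0.0854], [0.6179, -0.0972]]
2784 dir deg -59.231686 0.4933098 -0.05732792 0.09054867336139791
3003 dir deg -62.703625 0.5887316 0.00032226826 0.09060128252433042
hx range [0.40011358 0.52452917]
```

Wrist view: the tab is at (292,106), the rib at (292,237) and the shut fingertips at (275,265). Top and wrist agree on the tab to about 1 mm. Next I move over it and descend.

```bash
python3 -m crank '[[[0.029,0.005,0],[0,0,0],0],[[0.029,0.005,0],[0,0,0],0],[[0.0285,0.0055,0],[0,0,0],0],[[0,0,0.035],[0,0,0],0],[[0,0,0.035],[0,0,0],0],[[0,0,0.035],[0,0,0],0],[[0,0,0.023],[0,0,0],0],[[0,0,0],[0,0,0],0],[[0,0,0],[0,0,0],0]]'
python3 - <<'E'
from h import *
goal([.5255,-.0014,.098],118.6)
c=bot.calibration("wrist");p,d=bot.read_camera("wrist")
cv2.imwrite("pics/w2.png",p[:,:,::-1])
p,d=bot.read_camera("side");cv2.imwrite("pics/s2.png",cv2.resize(p[140:300,220:380,::-1],(600,600)))
E
```

```text
t: 4.08
eef_pos: [0.5262, -0.0013, 0.1182]
tool_rot: [0.001, 0.513, 0.859, 0.0]
contact_force: [0.4, 0.2, 0.2]
gripper_width: 0.001
t 4.075 pos [ 0.52616571 -0.00131233  0.11819175] F [0.4 0.2 0.2] gw 0.0010916770368896423
shift tool mm [ 0.3 -0.6 20.2] turn deg [ 0.05  0.05 -0.28]
```

View pics/w2.png

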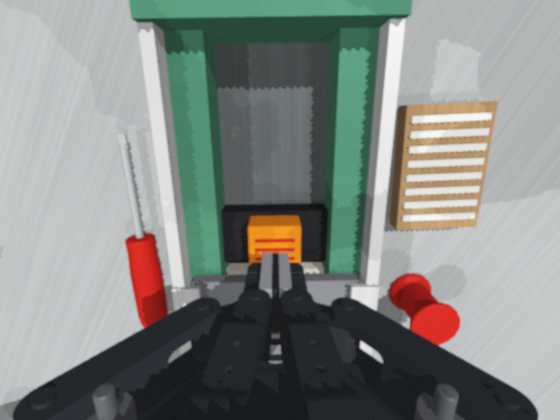

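View pics/s2.png

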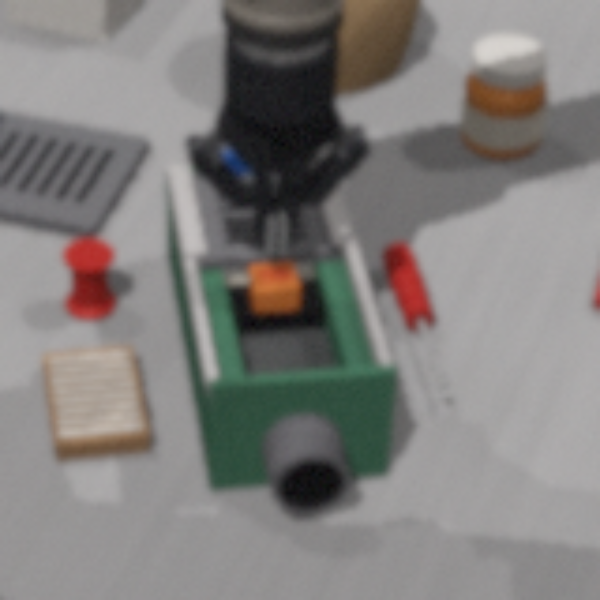

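```bash
python3 -m crank '[[[0,-0.0005,0.010],[0,0,0],0],[[0,0,0.008],[0,0,0],0],[[0,0,0.004],[0,0,0],0],[[0,0,0.004],[0,0,0],0],[[0,0,0.003],[0,0,0],0]]'
python3 -m crank '[[[0,0,0.002],[0,0,0],0],[[0,0,0.002],[0,0,0],0]]'
```

```text
t: 4.8
eef_pos: [0.5248, -0.0007, 0.088]
tool_rot: [-0.0, 0.512, 0.859, -0.0]
contact_force: [-3.5, -1.1, 4.4]
gripper_width: 0.003
t: 5.05
eef_pos: [0.5251, -0.0006, 0.0842]
tool_rot: [-0.0, 0.512, 0.859, -0.0]
contact_force: [-2.9, -0.5, 4.2]
gripper_width: 0.001
```

```bash
python3 -m crank '[[[0,0,0.001],[0,0,0],0],[[0,0,0.001],[0,0,0],0]]'
python3 -m crank '[[[0,0,0.001],[0,0,0],0],[[0,0,0],[0,0,0],0]]'
```

```text
t: 5.3
eef_pos: [0.5252, -0.0006, 0.0839]
tool_rot: [0.0, 0.512, 0.859, -0.001]
contact_force: [-11.1, -1.6, 30.2]
gripper_width: 0.0
t: 5.55
eef_pos: [0.5253, -0.0006, 0.0838]
tool_rot: [0.001, 0.512, 0.859, -0.001]
contact_force: [-13.0, -1.3, 32.8]
gripper_width: 0.001
```

The force jumped to about 33 N with no further travel, so the tab is at its bottom stop. Next I retreat up, then back behind the rib.

```bash
python3 -m crank '[[[0,0,-0.020],[0,0,0],0],[[0,0,-0.040],[0,0,0],0],[[0,0,-0.040],[0,0,0],0],[[-0.038,0,0],[0,0,0],0],[[-0.038,0,0],[0,0,0],0],[[-0.038,0,0],[0,0,0],0],[[-0.038,0,0],[0,0,0],0],[[0,0,0],[0,0,0],0],[[0,0,0],[0,0,0],0]]'
python3 - <<'E'
from h import *
import pickle
goal([.5255,-.0014,.098],118.6)
c=bot.calibration("wrist");p,d=bot.read_camera("wrist");W=cloud(d,c)
cv2.imwrite("pics/w3.png",p[:,:,::-1]);look(p,c,W,zt=.07)
pickle.dump((p,d,c),open("w3.pkl","wb"))
E
```

```text
t: 6.68
eef_pos: [0.5977, -0.1334, 0.1811]
tool_rot: [-0.0, 0.512, 0.859, 0.0]
contact_force: [-0.2, 0.6, -0.9]
gripper_width: 0.001
t 6.675 pos [ 0.59765942 -0.13340445  0.18106064] F [-0.2  0.6 -0.9] gw 0.0011660517616240143
shift tool mm [150.4  -0.6  83.2] turn deg [ 0.04 -0.04 -0.15]
tab [ 252    0   46   31 1352] ray ctr [ 0.5285 -0.0067  0.07  ] cloud med [ 0.5287 -0.0069  0.0701]
  box [[0.5106, -0.0061], [0.5379, 0.0087], [0.5469, -0.0071], [0.5189, -0.0223]]
rib [ 240  181   86   16 1257] ray ctr [ 0.5884 -0.1066  0.103 ] cloud med [ 0.5885 -0.1069  0.1028]
  box [[0.5599, -0.1164], [0.6123, -0.0868], [0.6182, -0.096], [0.565, -0.1261]]
```

View pics/w3.png

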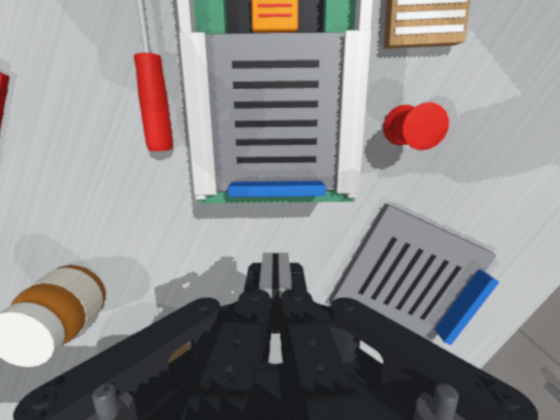

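The tab top now reads z = 0.070 m, so it is fully in. The rib spans px 228–325 at row 189 and is centred on the fingertips (275). Next I descend behind the rib to fingertip z of about 0.088, clear of the 81 mm wall.

```bash
python3 -m crank '[[[0,0,0.03],[0,0,0],0],[[0,0,0.03],[0,0,0],0],[[0,0,0.012],[0,0,0],0],[[0,0,0.007],[0,0,0],0],[[0,0,0],[0,0,0],0]]'
python3 -m crank '[[[0.006,0,0],[0,0,0],0],[[0.006,0,0],[0,0,0],0],[[0.006,0,0],[0,0,0],0],[[0.006,0,0],[0,0,0],0]]'
python3 - <<'E'
from h import *
goal([.5255,-.0014,.101],118.5)
p,d=bot.read_camera("wrist")
cv2.imwrite("pics/w4.png",p[:,:,::-1])
E
```

```text
t: 7.35
eef_pos: [0.5978, -0.134, 0.1027]
tool_rot: [0.0, 0.512, 0.859, 0.0]
contact_force: [-0.9, 0.4, 1.1]
gripper_width: 0.003
t: 7.85
eef_pos: [0.5866, -0.1135, 0.103]
tool_rot: [0.001, 0.512, 0.859, 0.0]
contact_force: [1.0, -2.0, 2.1]
gripper_width: 0.002
t 7.85 pos [ 0.58662526 -0.11350042  0.10298298] F [ 1.  -2.   2.1] gw 0.001561092266557164
shift tool mm [127.7  -0.5   1.8] turn deg [ 0.06  0.09 -0.11]
```

View pics/w4.png

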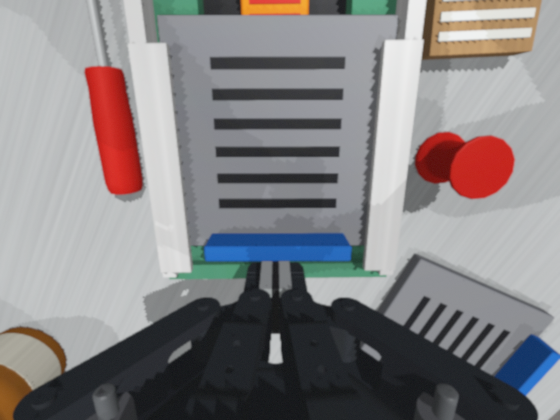

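```bash
python3 -m crank '[[[0.008,0,0],[0,0,0],0],[[0.008,0,0],[0,0,0],0],[[0.008,0,0],[0,0,0],0],[[0.008,0,0],[0,0,0],0],[[0.008,0,0],[0,0,0],0],[[0.008,0,0],[0,0,0],0],[[0.008,0,0],[0,0,0],0],[[0.008,0,0],[0,0,0],0],[[0.008,0,0],[0,0,0],0],[[0.008,0,0],[0,0,0],0]]'
python3 - <<'E'
from h import *
goal([.5255,-.0014,.101],118.5)
p,d=bot.read_camera("wrist")
cv2.imwrite("pics/w5.png",p[:,:,::-1])
E
```

```text
t: 9.15
eef_pos: [0.5478, -0.0424, 0.1023]
tool_rot: [0.0, 0.512, 0.859, -0.0]
contact_force: [0.7, -3.2, 1.3]
gripper_width: -0.001
t 9.15 pos [ 0.54780194 -0.04237862  0.10230231] F [ 0.7 -3.2  1.3] gw -0.0010435125864141099
shift tool mm [46.7 -0.1  1.3] turn deg [-0.    0.   -0.09]
```

View pics/w5.png

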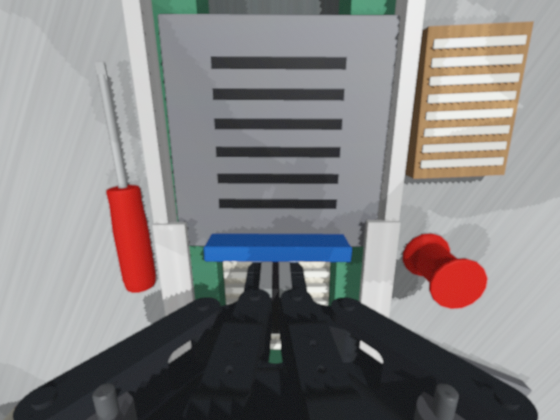

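```bash
python3 -m crank '[[[0.008,0,0],[0,0,0],0],[[0.008,0,0],[0,0,0],0],[[0.008,0,0],[0,0,0],0],[[0.006,0,0],[0,0,0],0],[[0.004,0,0],[0,0,0],0],[[0.004,0,0],[0,0,0],0],[[0.003,0,0],[0,0,0],0]]'
python3 -m crank '[[[0.002,0,0],[0,0,0],0],[[0.002,0,0],[0,0,0],0]]'
python3 -c "
from h import *
goal([.5255,-.0014,.101],118.5)"
```

```text
t: 10.07
eef_pos: [0.5284, -0.0066, 0.1022]
tool_rot: [-0.0, 0.512, 0.859, -0.0]
contact_force: [0.7, -1.8, 0.4]
gripper_width: 0.003
t: 10.32
eef_pos: [0.5266, -0.0032, 0.1022]
tool_rot: [-0.0, 0.512, 0.859, -0.0]
contact_force: [0.5, -0.8, 0.9]
gripper_width: 0.002
t 10.325 pos [ 0.52657215 -0.00319885  0.10224896] F [ 0.5 -0.8  0.9] gw 0.0018142027701167354
shift tool mm [ 2.1 -0.1  1.2] turn deg [-0.   -0.   -0.09]
```

```bash
python3 -m crank '[[[0.002,0,0],[0,0,0],0],[[0.002,0,0],[0,0,0],0]]'
python3 -m crank '[[[0.001,0,0],[0,0,0],0],[[0.001,0,0],[0,0,0],0]]'
python3 - <<'E'
from h import *
goal([.5255,-.0014,.101],118.5)
p,d=bot.read_camera("wrist")
cv2.imwrite("pics/w6.png",p[:,:,::-1])
E
```

```text
t: 10.58
eef_pos: [0.5263, -0.0005, 0.1028]
tool_rot: [0.002, 0.512, 0.859, 0.001]
contact_force: [6.2, -5.5, 0.3]
gripper_width: 0.0
t: 10.82
eef_pos: [0.5266, -0.0, 0.1032]
tool_rot: [0.003, 0.513, 0.859, 0.001]
contact_force: [7.7, -8.9, -0.1]
gripper_width: 0.001
t 10.825 pos [ 5.26596200e-01 -2.15314213e-05  1.03218573e-01] F [ 7.7 -8.9 -0.1] gw 0.0010252315524740029
shift tool mm [-0.7 -1.6  2.2] turn deg [ 0.22  0.24 -0.19]
```

View pics/w6.png

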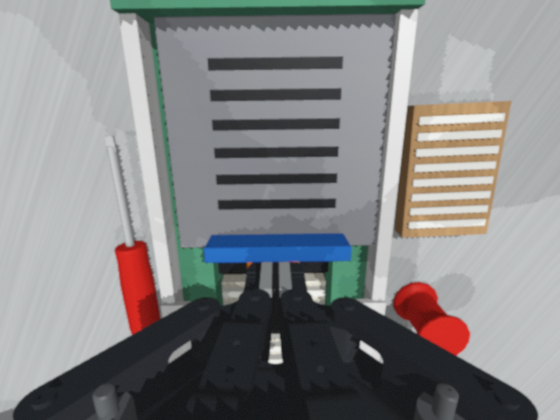

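The force rose to about 11 N along the track, with the cover's front at the green end wall at row 13. I back off, rise and check from above.

```bash
python3 -m crank '[[[-0.010,0,0],[0,0,0],0],[[-0.02,0,0],[0,0,0],0],[[0,0,-0.04],[0,0,0],0],[[0,0,-0.05],[0,0,0],0],[[0,0,-0.05],[0,0,0],0],[[0,0,0],[0,0,0],0],[[0,0,0],[0,0,0],0]]'
python3 - <<'E'
from h import *
goal([.5255,-.0014,.101],118.5)
c=bot.calibration("wrist");p,d=bot.read_camera("wrist");W=cloud(d,c)
cv2.imwrite("pics/w7.png",p[:,:,::-1])
hsv=cv2.cvtColor(p,cv2.COLOR_RGB2HSV)
a=np.radians(118.5);hy=np.array([np.cos(a),np.sin(a)]);hx=np.array([hy[1],-hy[0]])
O=np.array([.5255,-.0014])+hy*.001
m=cv2.inRange(hsv,(105,120,60),(125,255,255))>0
H=np.stack([(W[...,:2]-O)@hx,(W[...,:2]-O)@hy,W[...,2]],-1)
m&=(abs(H[...,0])<.06)&(abs(H[...,1])<.15)
print("rib x,y,z pct",np.percentile(H[m],[3,50,97],axis=0).round(4))
g=(hsv[...,1]<60)&(abs(H[...,0])<.045)&(H[...,1]>.015)&(H[...,1]<.112)&(abs(H[...,2]-.085)<.01)
A=np.c_[H[g][:,:2],np.ones(g.sum())];print("plate",g.sum(),np.linalg.lstsq(A,H[g][:,2],rcond=None)[0],np.median(H[g][:,2]))
w=(hsv[...,0]>50)&(hsv[...,0]<90)&(hsv[...,1]>80)&(H[...,1]>.1)&(H[...,2]>.09)&(abs(H[...,0])<.04)
print("wall",w.sum(),np.percentile(H[w],[3,50,97],axis=0).round(4))
p,d=bot.read_camera("top");cv2.imwrite("pics/t7.png",cv2.resize(p[85:265,210:390,::-1],(600,600),interpolation=cv2.INTER_CUBIC))
E
```

```text
t: 11.75
eef_pos: [0.5377, -0.0252, 0.2417]
tool_rot: [-0.0, 0.512, 0.859, -0.0]
contact_force: [-0.2, 0.4, -0.1]
gripper_width: -0.001
t 11.75 pos [ 0.53768859 -0.02516547  0.24165735] F [-0.2  0.4 -0.1] gw -0.0009764235403604399
shift tool mm [ 26.6   0.7 140.7] turn deg [-0.06 -0.03 -0.13]
rib x,y,z pct [[-0.0305  0.0022  0.0621]
 [ 0.0036  0.0145  0.103 ]
 [ 0.0368  0.0181  0.2952]]
plate 11289 [ 0.00179423 -0.000224    0.08527576] 0.08525010300459074
wall 1219 [[-0.0377  0.1177  0.0912]
 [-0.0005  0.1212  0.095 ]
 [ 0.0375  0.1254  0.0965]]
```

View pics/w7.png

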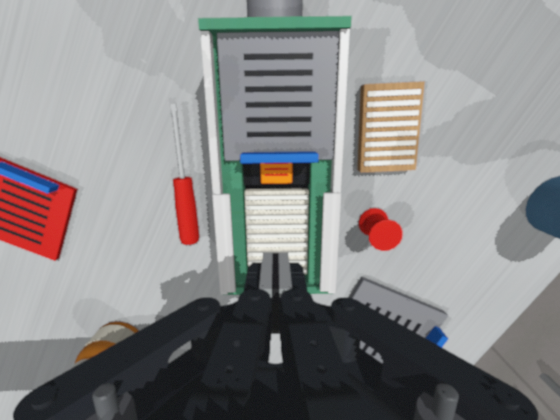

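View pics/t7.png

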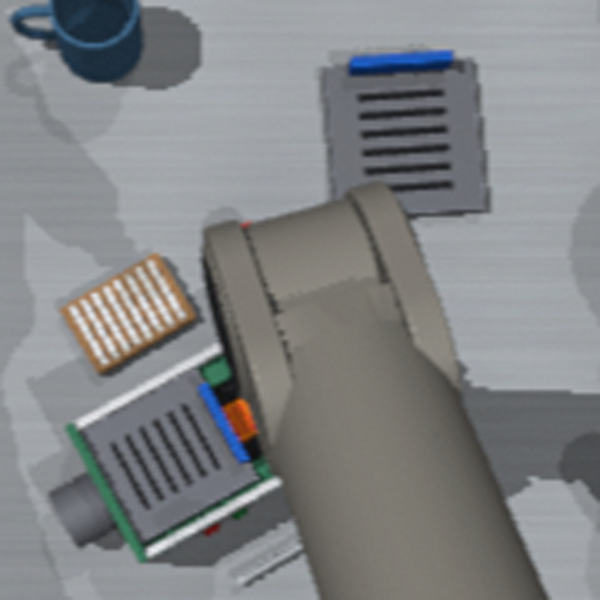

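```bash
python3 -c "
from station import bot
print(bot.hand_in())"
```

```text
the job is handed in; nothing more can be done
None
```

The filter box is open and the job is handed in, at about 12 s on the robot's clock. The hand-in gave no verdict.

- **Tab:** I pressed it straight down until the force jumped to about 33 N at its bottom stop. Its top then measured 70 mm high, which is fully in.
- **Cover:** I pushed it by the back of the blue rib with the gripper shut until it met the end stop, at about 11 N. I then backed the gripper off and raised it clear.
- **Last checks:** The cover lies flat with its top 85 mm high. The rib's middle is at y of about +14 mm, as expected against the stop, to within the 1–2 mm the cameras allow. The filter is uncovered and the robot touches nothing.
- **Bystanders:** The spare filter, spool, screwdriver and larger grey cover looked unmoved in the views that showed them. The arm hid part of the last top view. I did not measure any of them again, nor look again at the head forms or tub.

No check failed. Early on, the side camera put the tab and rib 7–11 mm off from the top view. I put this down to it seeing their front faces and relied on the top and wrist cameras, which agreed to about 1 mm on the tab.

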